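Dispense a bearing ball and turn it under the microscope

ROBOT

A 6-joint arm with a two-finger parallel gripper is mounted at the origin on the work surface. World frame = base frame: x ahead of the robot, y to its left, z up, the work surface at z = 0. Lengths are in m, angles in rad, forces in N, time in s.
With the tool pointing down it reaches from about 0.325 to 0.9 m from the base axis. Payload 6.1 kg.
Tool frame: the origin (TCP) lies midway between the tips of the shut fingers; the grasp point (between the pads) lies 19 mm behind it; x points along the fingers, y is the direction in which the jaws open and shut, and the axes are right-handed (so a half turn about x gives the same grasp; the last joint's range is limited). The gripper opens to 85 mm and grips with 20 to 120 N. Pads are 22 mm wide; open, the fingers measure 114 mm over their backs; the gripper's body (76 mm by 85 mm) begins 54 mm behind the grasp point. The pads swing forward as they close: fully open they stand 13 mm farther back than shut.
Start: joints at [-1.399, 0.22, 1.526, -0, 1.395, -0.126], TCP at [0.183, -0.597, 0.231] pointing down, gripper open.
Joint ranges: [-2.98, 2.98], [-0.91, 2.08], [0.09, 2.57], [-1.24, 4.39], [0.2, 2.65], [-2.68, 2.68]. Speed limits (rad/s): [2.57, 2.57, 3.01, 3.14, 3.14, 3.14].

INTERFACE

Orientations are given as [roll, pitch, yaw] about the fixed x, y, z axes, in that order (R = Rz(yaw) Ry(pitch) Rx(roll)).
In Python, from plant import movep, move_l, set_joints, gripper_to, hold, inverse_kinematics, observe, get_image, get_calibration, Unreachable, job_done gives the robot as it stands. Calls block until the motion is done:
- movep(position, orientation): joint-space move of the TCP to a pose.
- move_l(position, feed=0.15, rotation=None, max_force=None): straight line of the TCP; rotation=None keeps the orientation; feed is the mean speed in m/s. With max_force (N) it stops when the force on the tool has changed by that much, and returns True; else False.
- set_joints(angles): joint-space move.
- gripper_to(opening, f_grip=None): finger opening in m; f_grip is the grip in N (None keeps the last); returns when the fingers have stopped.
- hold(seconds).
- inverse_kinematics(position, orientation): joint angles nearest the present ones, or None.
- observe(): the state.
- get_image(name): name is "scene" or "top"; returns (picture, depth): 420x560x3 uint8, red, green, blue; 420x560 float32, m along the optical axis (not along the pixel's ray), 0 where there is no reading.
- get_calibration(name): a dict with "intrinsics" (3x3 intrinsics, pixels), "dist_coeffs" ([k1, k2, p1, p2, k3] as OpenCV has them; the pictures are not rectified), "world_from_camera" (4x4, takes a point from camera to world coordinates). Camera axes: x right, y down, z forward; pixel columns grow to the right and rows downward; lengths in m; the calibration is good to about 2 mm. A picture is of the moment at which its call begins. get_calibration takes no time and is no camera call.
A pose or a line that the arm cannot do raises Unreachable and nothing moves.
- job_done(): hands the job in, once; it reports no verdict.
The state is a dict: "time_s": time; "q": joint angles; "joint_velocities": joint speeds; "joint_torque": joint torques, N m; "eef_pos": TCP position; "tcp_rot": TCP orientation; "ft_force": force on the tool from outside, world axes, zero at the start; "torque": the same for the moment, N m; "opening": finger opening in m.
Only numpy, scipy, OpenCV 4.12 (cv2) and the standard library are available. Lean on these libraries where they do the work, as an engineer would, in place of code of your own. Each camera call takes 0.05 s, during which the arm holds its last target. There are 200 camera calls.

TASK

Drop one ball, and only one, into the dish by pulling the dispenser's sprung slide out to its stop and letting it go home, then take the dish by its handle and hold it level and still for a second with the ball where the microscope looks and the handle pointing straight out of the stand's open front. Then give the dish a quarter turn, either way, so that the handle stands square to the side, and finish still holding it there, level and motionless, with the ball again where the microscope looks. Keep the ball in the middle of the dish all the while, and leave the other things on the bench where they are.

Things in the scene. Friction and masses are not known exactly. Their poses are not given: they have to be found in the camera images.
- dispenser: Ball dispenser, fixed. Origin: on the bench, straight below its outlet. x to its back, y to its left, z up; the front (-x) has the pull knob. Foot plate x -52 to 105, y +-50 mm, 4 mm thick; the dish stands on it. Above, on a pillar at x 64 to 98, the slide housing: x -22 to 100, y +-22, 42 to 72 mm above the bench. Between plate and housing it is open at the front and both sides.
- outlet (a point): Middle of the square 24 mm hole in the underside of the dispenser's housing, 42 mm above the bench, where the ball falls out. The upright clear tube with the spare balls (29 mm across, top 167 mm above the bench) stands 40 mm behind it. Axes as the dispenser.
- slide (a joint): Sprung dispenser slide, m: 0 = home, 0.040 = out against its stop. Pulled straight to the dispenser's front (-x); a spring of 80 N/m draws it home (1.6 N at home, 4.8 N at the stop). It carries the lowest ball 40 mm from under the tube to the outlet, where it falls into the dish; with the slide home again the next ball drops into the slide.
- slide_knob (a point): Middle of the slide's black pull knob: a cylinder 22 mm in diameter, 22 mm long, lying along the pull, 57 mm above the bench and, with the slide home, 53 mm in front of the outlet. Moves with the slide. Free above and on both sides. x axis to the dispenser's back.
- ball: Loose steel ball, 20 mm in diameter, 33 g: the lowest one, waiting hidden in the slide below the tube. Origin at its centre.
- spare_ball: Next steel ball, 20 mm in diameter, resting on the first in the tube (a third lies on top of it). Origin at its centre.
- dish: Loose round aluminium dish with a black bar handle, about 0.11 kg, on the dispenser's foot plate, centred below the outlet within 3 mm, handle to the dispenser's front left. Origin: centre of its underside, z up, x along the handle. Foot 66 mm across; rim 84 mm across, 20 mm high. Inside, a shallow 12 degree cone falls to the middle, 5 mm above the underside: a ball settles there.
- dish_well (a point): Where the centre of a ball lies that rests in the middle of the well: on the dish's axis, 15 mm above its underside. Axes as the dish.
- dish_grip (a point): On the handle, a bar 14 mm wide and 14 mm tall (13 to 27 mm above the dish's underside) that runs from 60 to 142 mm from the dish's centre: the middle of the bar's section, 110 mm from the dish's centre. Axes as the dish.
- stand: Stereo microscope on a stand, fixed. Origin: bench surface, middle of the opening (110 x 130 mm) in the grey base frame (x -92 to 205, y +-100 mm, 12 mm thick). x to its back, y left, z up; open front at -x. Column at x 170, y 72 mm. The head leans back, looking down at the focus 40 degrees off vertical from the back; its lens, the nearest part, is 115 mm from the focus. Thin lamp neck at back right.
- focus (a point): The point the microscope looks at: 90 mm above the bench, straight above the middle of the opening in the stand's base. Axes as the stand.
- jar: Bystander, leave alone: closed jar with a white lid, 44 mm across, 50 mm tall. Origin: centre of its underside.
- tweezers: Bystander, leave alone: steel tweezers lying flat, 125 mm long. Origin within its length, level with its underside; x axis along it.
- loupe: Bystander, leave alone: black eye loupe, 38 mm across, 24 mm tall. Origin: centre of its underside.
- rubber_pad: Bystander, leave alone: black rubber pad with one round end, 86 x 52 x 12 mm. Origin: centre of its underside.
- screwdriver: Bystander, leave alone: small screwdriver lying flat, 140 mm long. Origin within its length, level with its underside; x axis along it.
- ring_gauge: Bystander, leave alone: steel ring 48 mm across, 14 mm tall. Origin: centre of its underside.
- brush: Bystander, leave alone: small brush lying flat, 150 mm long. Origin within its length, level with its underside; x axis along it.
Mind the look-alikes: they are no part of the job. Leave any purple look-alike of the dispenser alone.

How it is judged:
On the way, in this order (a step that is already met when the one before it is completed fails the run):
1. the slide is pulled out to its stop (value of joint slide above 0.036 m), for 0.1 s.
2. the slide is home again and the ball lies in the middle of the dish (value of joint slide below 0.004 m and distance between ball and dish_well below 0.012 m and height (world z) of dish below 0.02 m), for 0.2 s.
3. the dish is held level and still with the ball at the focus, handle to the open front of the stand (distance between ball and focus below 0.022 m and distance between ball and dish_well below 0.012 m and angle between dish's own z axis and vertical below 0.12 rad and contact force between the fingers and dish above 1 N and contact force between dish and stand below 0.2 N and linear speed of dish below 0.02 m/s and linear speed of ball below 0.03 m/s and angle between the x axis of dish and the x axis of stand, either way round below 0.17 rad and x of dish_grip in the frame of stand below -0.06 m), for 0.4 s.
4. the dish has been given a quarter turn and is held level and still with the ball at the focus (distance between ball and focus below 0.022 m and distance between ball and dish_well below 0.012 m and angle between dish's own z axis and vertical below 0.12 rad and contact force between the fingers and dish above 1 N and contact force between dish and stand below 0.2 N and linear speed of dish below 0.02 m/s and linear speed of ball below 0.03 m/s and angle between the x axis of dish and the y axis of stand, either way round below 0.17 rad), for 0.2 s.
At the end, for the whole second after the job is handed in: Fingers alone hold the dish still, level within 7 degrees, handle square to the stand's front-back line within 10 degrees; ball within 12 mm of the well's middle and 22 mm of the focus; slide home within 4 mm, spare balls still in the dispenser (all of step 4 and value of joint slide below 0.004 m and z of spare_ball in the frame of dispenser above 0.045 m); the arm keeps its last pose, push and grip.
It fails at once if the ball is more than 18 mm from the middle of the dish while the dish is lifted (height (world z) of dish above 0.025 m and distance between ball and dish_well above 0.018 m).
It fails at once if the lifted dish is tipped by more than 17 degrees (height (world z) of dish above 0.025 m and angle between dish's own z axis and vertical above 0.3 rad).
It fails at once if a second ball leaves the dispenser (z of spare_ball in the frame of dispenser below 0.04 m).
It fails at once if a bystander is shifted by more than 30 mm (distance of any of jar, tweezers, loupe, rubber_pad, screwdriver, ring_gauge, brush from where it was at the start of the episode above 0.03 m).
It also fails if it takes over 64 s, if anything falls off the work surface, if the arm or the gripper's body presses on something with over 40 N, if the wrist force passes 120 N, or if a joint passes its speed limit or range.

## Working session

There is one attempt and no reset: what is moved stays moved. The work goes in short steps, each a Python script; the robot and the scene stay as the last script left them, time stands still between calls to the robot, and variables do not carry over. Pictures are saved under pics/ and viewed, about 8 in all and at most 12, crops included, and the job is handed in when it is done.

```bash
ls; mkdir -p pics
cat > h.py <<'E'
import numpy as np, cv2
from plant import *
def snap(n):
    p,d=get_image(n); np.savez(f'/tmp/{n}.npz',p=p,d=d); return p,d
def px2w(n,pts,d=None,z=None):
    c=get_calibration(n);K=np.array(c['intrinsics']);T=np.array(c['world_from_camera'])
    pts=np.array(pts,float).reshape(-1,2)
    u=cv2.undistortPoints(pts.reshape(-1,1,2),K,np.array(c['dist_coeffs'])).reshape(-1,2)
    r=np.c_[u,np.ones(len(u))]
    if z is None:
        dd=np.array([d[int(round(b)),int(round(a))] for a,b in pts]); return (r*dd[:,None])@T[:3,:3].T+T[:3,3]
    w=r@T[:3,:3].T; return T[:3,3]+w*((z-T[2,3])/w[:,2])[:,None]
def w2px(n,P):
    c=get_calibration(n);T=np.linalg.inv(np.array(c['world_from_camera']))
    return cv2.projectPoints(np.array(P,float).reshape(-1,3),cv2.Rodrigues(T[:3,:3])[0],T[:3,3],np.array(c['intrinsics']),np.array(c['dist_coeffs']))[0].reshape(-1,2)
def cloud(n,d):
    v,u=np.mgrid[0:420,0:560]; pts=np.c_[u.ravel(),v.ravel()]
    return px2w(n,pts,d).reshape(420,560,3)
def save(name,p,box=None,s=1):
    if box: p=p[box[1]:box[3],box[0]:box[2]]
    cv2.imwrite(f'pics/{name}.png',cv2.resize(p[...,::-1],None,fx=s,fy=s,interpolation=cv2.INTER_CUBIC))
E
python3 - <<'E'
from h import *
for n in('top','scene'):
    p,d=snap(n); save(n,p,s=1.4)
    print(n,np.round(get_calibration(n)['world_from_camera'],3).tolist())
print(observe())
E
```

```text
pics
top [[0.017, -0.983, 0.182, 0.272], [-1.0, -0.021, -0.019, 0.023], [0.023, -0.182, -0.983, 1.352], [0.0, 0.0, 0.0, 1.0]]
scene [[0.73, 0.569, -0.378, 0.948], [0.683, -0.602, 0.414, -0.409], [0.008, -0.56, -0.828, 0.97], [0.0, 0.0, 0.0, 1.0]]
{'time_s': 0.1, 'q': array([-1.39908927e+00,  2.21189935e-01,  1.52752936e+00,  2.10094484e-05,
        1.39470343e+00, -1.26097146e-01]), 'joint_velocities': array([ 0.00021444, -0.00227264, -0.00461779,  0.00046821,  0.00119596,
       -0.00117079]), 'joint_torque': array([ 1.34665905e-03, -4.98242605e+01, -3.90545154e+01, -2.02797937e-04,
        5.71644574e-03,  3.20710251e-05]), 'eef_pos': array([ 0.18329638, -0.59692907,  0.23026492]), 'tcp_rot': array([-1.70819188,  1.56896614,  1.73120127]), 'ft_force': array([-0.90331373,  0.32994848, -1.04767805]), 'torque': array([ 0.01286293, -0.00120838, -0.05847317]), 'opening': 0.08532330582535431}
```

View pics/top.png

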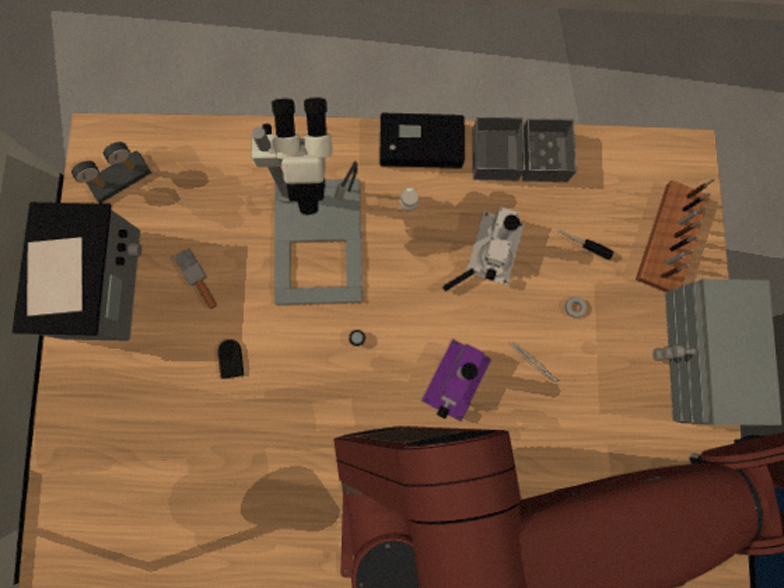

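View pics/scene.png

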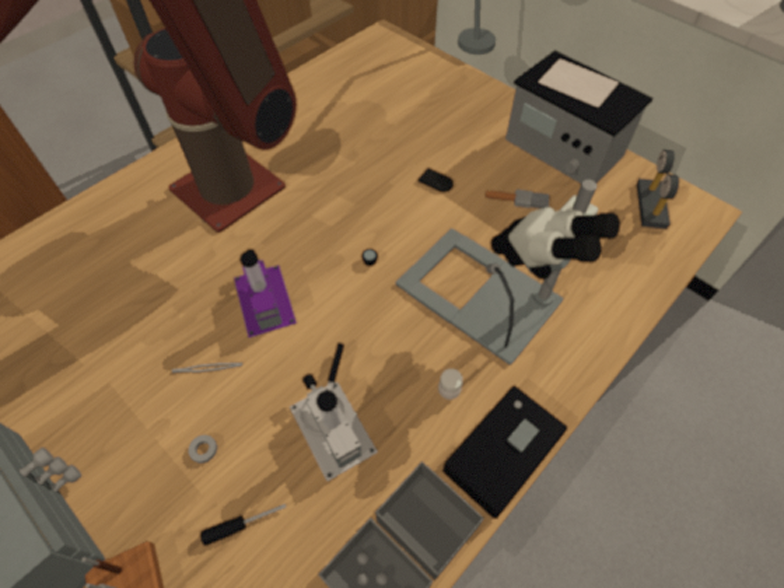

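Top view (1.4× picture): silver dispenser at (497,247) with its knob at (490,273) and dish handle at (460,278). The candidates are this and the purple look-alike at (457,380), which I leave alone. The stand's opening is at (318,265). I'll check the choice in close crops.

Run:
```python
from h import *
t=np.load('/tmp/top.npz');s=np.load('/tmp/scene.npz')
a=cv2.resize(t['p'][140:215,305:385],None,fx=5,fy=5,interpolation=cv2.INTER_CUBIC)
b=cv2.resize(s['p'][240:345,195:275],None,fx=5,fy=5,interpolation=cv2.INTER_CUBIC)
im=np.zeros((525,800,3),np.uint8); im[:375,:400]=a; im[:525,400:]=b
save('crop1',im)
a=cv2.resize(t['p'][120:225,185:270],None,fx=5,fy=5,interpolation=cv2.INTER_CUBIC)
save('crop2',a)
```

```text
(no output)
```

View pics/crop1.png

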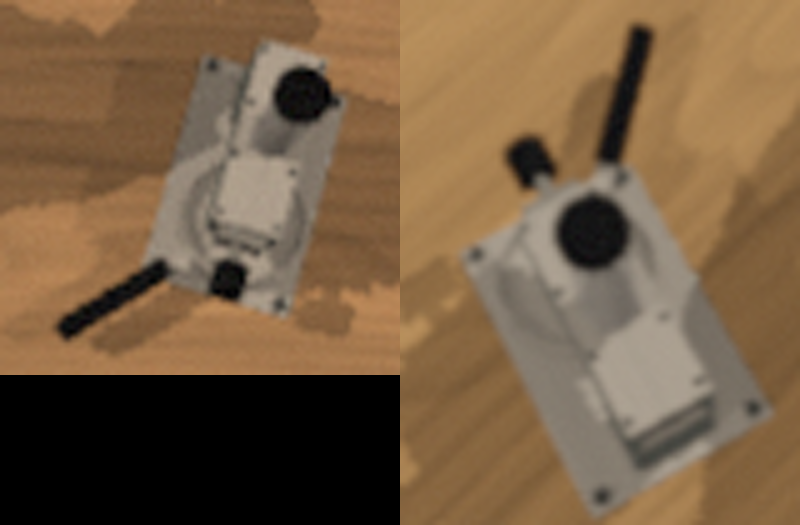

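View pics/crop2.png

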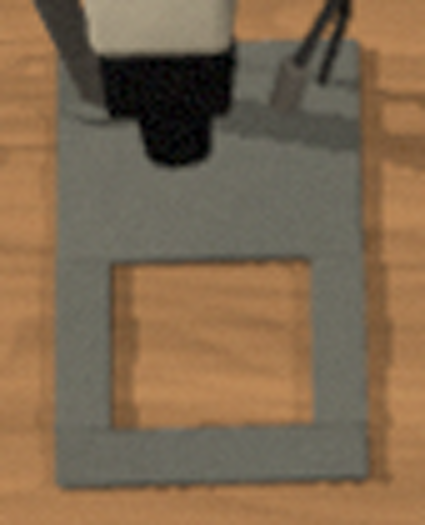

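Left half of crop 1: silver dispenser, plate corners at (203,58), (345,97), (287,315), (147,262), knob (228,279), handle from (165,268) to (65,330); the scene crop on the right agrees. Crop 2: stand opening corners at (112,262), (308,258), (313,428), (112,428). I'll fit poses now.

```bash
cat > fit.py <<'E'
from h import *
from scipy.optimize import least_squares
def cp(a,ox,oy,s=5,dx=0): return (np.array(a,float)-[dx,0]+.5)/s-.5+[ox,oy]
def tr(x,P):
    c,s=np.cos(x[2]),np.sin(x[2]);P=np.array(P,float)
    return np.c_[x[0]+c*P[:,0]-s*P[:,1],x[1]+s*P[:,0]+c*P[:,1],P[:,2]]
def fit(obs,x0):
    f=lambda x:np.concatenate([(w2px(n,tr(x,P))-px).ravel() for n,P,px in obs])
    r=least_squares(f,x0); return r.x,np.round(r.fun.reshape(-1,2),1).tolist()
E
python3 - <<'E'
from fit import *
P=[(.105,.05,.004),(.105,-.05,.004),(-.052,-.05,.004),(-.052,.05,.004)]
o1=('top',P,cp([(203,58),(345,97),(287,315),(147,262)],305,140))
o2=('scene',[P[2],P[3],P[0],P[1]],cp([(467,257),(628,165),(772,410),(598,514)],195,240,dx=400))
for o in([o1],[o2],[o1,o2]): print('disp',*fit(o,[.55,-.17,-.2]))
S=[(.055,.065,.012),(.055,-.065,.012),(-.055,-.065,.012),(-.055,.065,.012),(-.092,.1,.012),(-.092,-.1,.012)]
print('stand',*fit([('top',S,cp([(112,262),(308,258),(313,428),(112,428),(57,487),(367,478)],185,120))],[.55,.1,0]))
# knob, handle
print('knob top',px2w('top',cp([(228,279)],305,140),z=.068),'scene',px2w('scene',cp([(530,162)],195,240,dx=400),z=.062))
print('handle top',px2w('top',cp([(165,268),(65,330)],305,140),z=.031),'scene',px2w('scene',cp([(610,160),(642,30)],195,240,dx=400),z=.031))
for s,n,b in((np.load('/tmp/top.npz'),'top',0),(np.load('/tmp/scene.npz'),'scene',0)):
    W=cloud(n,s['d']); m=(W[...,2]>.05)&(W[...,2]<.25)&(abs(W[...,0]-.53)<.15)&(abs(W[...,1]+.17)<.13)
    q=W[m]; k=(q[:,2]<.069)&(q[:,2]>.05); print(n,m.sum(),q[:,2].max())
E
```

```text
disp [ 0.60124958 -0.22964783 -0.27980017] [[0.3, -1.6], [0.8, -0.6], [0.3, 0.2], [-1.3, 1.8]]
disp [ 0.60524599 -0.22742424 -0.27278258] [[-1.5, -0.8], [0.4, -0.7], [1.1, 0.3], [-0.0, 0.8]]
disp [ 0.60371871 -0.22824337 -0.2747945 ] [[-0.3, -2.3], [0.2, -1.5], [-0.1, -0.6], [-1.7, 1.2], [-2.1, -1.0], [-0.1, -0.8], [0.4, 0.2], [-0.8, 0.6]]
stand [0.57465347 0.17520384 0.04557228] [[-0.3, 0.0], [0.7, -0.1], [0.1, -0.8], [-0.4, 0.2], [-0.5, 0.1], [0.5, 0.4]]
knob top [[ 0.54743407 -0.21255466  0.068     ]] scene [[ 0.555066   -0.21455535  0.062     ]]
handle top [[ 0.5616396  -0.17907168  0.031     ]
 [ 0.52012864 -0.11529375  0.031     ]] scene [[ 0.571011   -0.17865836  0.031     ]
 [ 0.52774342 -0.11471375  0.031     ]]
top 646 0.17445514420517005
scene 1007 0.17221132579631326
```

```bash
cat >> h.py <<'E'
from scipy.spatial.transform import Rotation as Ro
import warnings; warnings.filterwarnings('ignore')
def down(a):
    c,s=np.cos(a),np.sin(a)
    return Ro.from_matrix(np.array([[0,c,s],[0,s,-c],[-1,0,0]])).as_euler('xyz')
D=np.array([.603,-.228]);DY=-.275
S=np.array([.5747,.1752]);SY=.0456
def u(h): return np.array([np.cos(h),np.sin(h)])
E
python3 - <<'E'
from h import *
print('purple cap',px2w('top',[(470/1.4,371/1.4)],z=.167),'jar',px2w('top',[(409/1.4,198/1.4)],z=.05),'loupe',px2w('top',[(357/1.4,338/1.4)],z=.024))
k=D-.053*u(DY)
G=D+.11*u(2.18)
seq=[('knob',k,.041,np.pi/2+DY),('grip',G,.002,2.18-np.pi/2),('front',S+.11*u(np.pi+SY),.076,np.pi/2+SY),('left',S+.11*u(np.pi/2+SY),.076,SY),('right',S+.11*u(1.5*np.pi+SY),.076,np.pi+SY)]
for fl in(0,np.pi,-np.pi):
  for n,p,z,a in seq:
    q=inverse_kinematics([*p,z],down(a+fl)); print(round(fl,1),n,np.round(p,3),None if q is None else np.round(q,2))
E
```

```text
purple cap [[ 0.32822215 -0.15181326  0.167     ]] jar [[ 0.72391019 -0.03132499  0.05      ]] loupe [[0.40361155 0.0793569  0.024     ]]
0 knob [ 0.552 -0.214] [-0.5   0.35  1.75  0.    1.04 -1.8 ]
0 grip [ 0.54  -0.138] [-0.39  0.34  1.85  0.    0.95 -1.  ]
0 front [0.465 0.17 ] [ 0.19  0.09  1.99 -0.    1.06 -1.42]
0 left [0.57  0.285] [0.34 0.4  1.61 0.   1.13 0.29]
0 right [0.58  0.065] None
3.1 knob [ 0.552 -0.214] [-0.5   0.35  1.75  0.    1.04  1.34]
3.1 grip [ 0.54  -0.138] [-0.39  0.34  1.85  0.    0.95  2.14]
3.1 front [0.465 0.17 ] [ 0.19  0.09  1.99 -0.    1.06  1.72]
3.1 left [0.57  0.285] None
3.1 right [0.58  0.065] [-0.02  0.28  1.76  0.    1.1  -0.07]
-3.1 knob [ 0.552 -0.214] [-0.5   0.35  1.75  0.    1.04  1.34]
-3.1 grip [ 0.54  -0.138] [-0.39  0.34  1.85  0.    0.95  2.14]
-3.1 front [0.465 0.17 ] [ 0.19  0.09  1.99 -0.    1.06  1.72]
-3.1 left [0.57  0.285] None
-3.1 right [0.58  0.065] [-0.02  0.28  1.76 -0.    1.1  -0.07]
```

Run:
```python
from h import *
k=D-.053*u(DY)
gripper_to(.05,40)
movep([*k,.24],down(np.pi/2+DY))
move_l([*k,.085],feed=.12)
print(observe()['time_s'],observe()['eef_pos'])
p,d=snap('scene'); a=cv2.resize(p[200:320,180:290],None,fx=4.5,fy=4.5,interpolation=cv2.INTER_CUBIC)
save('k1',a)
```

```text
3.9083 [ 0.55270819 -0.21400311  0.08605082]
```

View pics/k1.png

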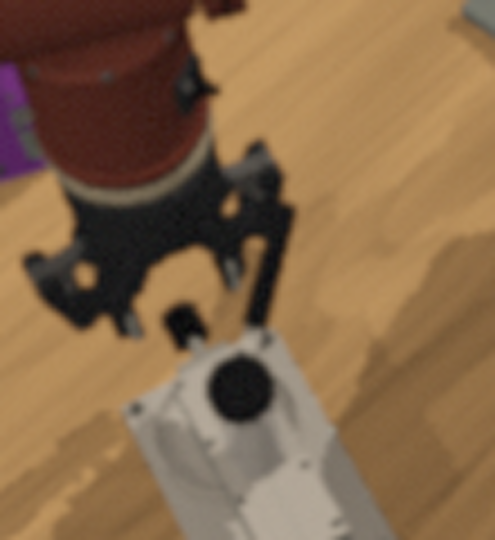

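The knob at (187,327) sits midway between the fingertips at (133,325) and (235,280), 3–4 cm above it. I'll grasp, pull, return and release.

Run:
```python
from h import *
k=D-.053*u(DY)
print(move_l([*k,.042],feed=.06,max_force=8))
gripper_to(.018,40)
o=observe();print(o['opening'],o['ft_force'],o['eef_pos'])
f0=o['ft_force'];e0=o['eef_pos'].copy()
print(move_l([*(k-.0415*u(DY)),.042],feed=.04,max_force=15)); hold(.5)
o=observe();print('pulled',(e0-o['eef_pos'])[:2]@u(DY),o['ft_force']-f0,o['opening'])
snap('scene'); save('pull',np.load('/tmp/scene.npz')['p'],(180,200,290,320),4.5)
move_l([*k,.042],feed=.06,max_force=15); hold(.2)
o=observe();print('home',(e0-o['eef_pos'])[:2]@u(DY),o['ft_force']-f0)
gripper_to(.05); hold(.3)
move_l([*k,.13],feed=.12)
move_l([*(k-.1*u(DY)),.2],feed=.2)
print(observe()['time_s'])
p,d=snap('scene'); save('k2',p,(180,230,290,350),4.5)
p,d=snap('top'); save('k2t',p,(285,130,395,220),4.5)
```

```text
False
0.020209662990651984 [-3.11700642 -3.80692562  1.95064971] [ 0.55205248 -0.21509888  0.04289308]
False
pulled 0.03993323869606025 [ 6.36584994 -2.97132092 -4.74824399] 0.020672677782093824
home -1.3853599884487826e-05 [ 0.1012939  -1.46421076  0.77078225]
10.3
```

View pics/k2.png

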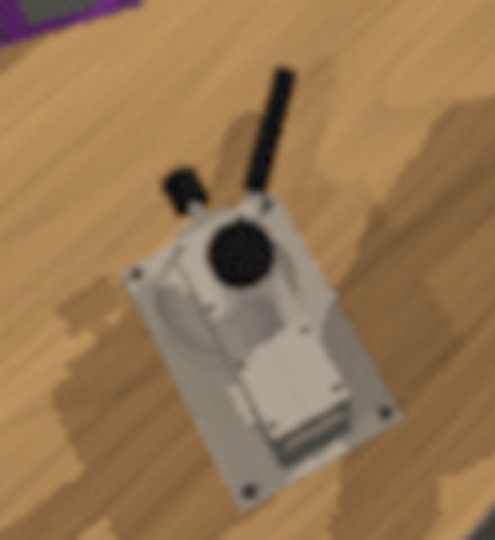

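The slide is home (knob at (185,190)) and the measured pull was 39.9 mm. The dish hasn't moved; its handle runs from (258,188) to (286,72). Next I grasp the handle.

Run:
```python
from h import *
c=[]
for n,a in(('top',(.52,-.115)),('scene',(.52,-.115))):
    s=np.load(f'/tmp/{n}.npz');W=cloud(n,s['d'])
    m=(s['p'].max(2)<60)&(W[...,2]>.018)&(W[...,2]<.045)&(np.hypot(W[...,0]-.545,W[...,1]+.147)<.055)
    q=W[m][:,:2]
    if len(q)<10: print(n,len(q)); continue
    v=np.linalg.svd(q-q.mean(0))[2][0]; v*=np.sign(v[1]); t=(q-q.mean(0))@v
    print(n,len(q),q.mean(0),np.degrees(np.arctan2(v[1],v[0])),t.min(),t.max(),W[m][:,2].mean())
h=2.156; g=np.array([.545,-.147])+.004*u(h)
movep([*g,.15],down(h-np.pi/2))
move_l([*g,.06],feed=.12)
print(observe()['eef_pos'],observe()['time_s'])
p,d=snap('scene'); a=cv2.resize(p[200:320,180:290],None,fx=4,fy=4,interpolation=cv2.INTER_CUBIC)
p,d=snap('top'); b=cv2.resize(p[140:230,295:375],None,fx=4,fy=4,interpolation=cv2.INTER_CUBIC)
im=np.zeros((480,760,3),np.uint8); im[:,:440]=a; im[:360,440:]=b; save('g1',im)
```

```text
top 90 [ 0.54042489 -0.14494933] 123.25536802537351 -0.040351977662079895 0.03655281308923093 0.030642138379015017
scene 99 [ 0.54988125 -0.14862569] 122.34322291496632 -0.035951854027612126 0.038688955928135864 0.03170884228519064
[ 0.5434359  -0.14402448  0.0608632 ] 12.1333
```

View pics/g1.png

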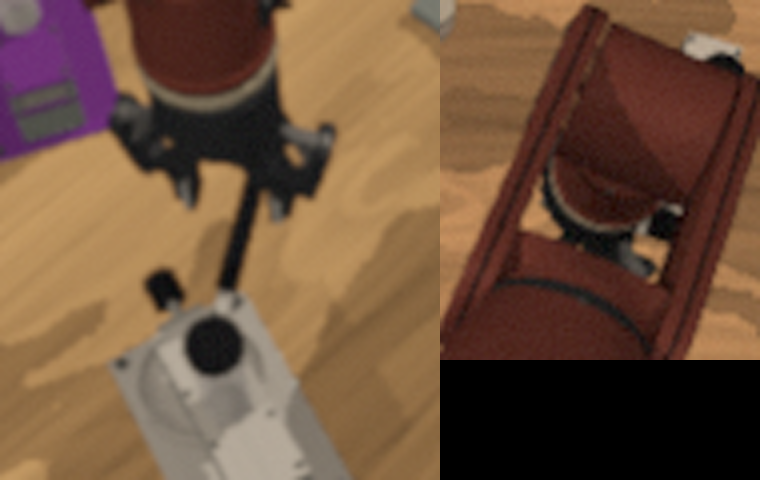

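Fingertips at (187,200) and (283,212) straddle the handle, which runs from (257,180) to (228,290). I'll go down, grip, lift slightly and slide out to the open left side.

Run:
```python
from h import *
h=2.15; g=np.array([.545,-.147])+.004*u(h)
print(move_l([*g,.007],feed=.05,rotation=down(h-np.pi/2),max_force=8))
gripper_to(.008,90); hold(.2)
o=observe();print(o['opening'],o['eef_pos'],o['ft_force'])
move_l([*g,.013],feed=.03)
s=g+.125*u(DY+np.pi/2)
print(move_l([*s,.013],feed=.08,max_force=10))
print(move_l([*s,.078],feed=.06)); hold(.3)
o=observe();print(o['opening'],o['eef_pos'],o['ft_force'],o['time_s'])
p,d=snap('scene'); a=cv2.resize(p[190:330,195:335],None,fx=4,fy=4,interpolation=cv2.INTER_CUBIC)
save('lift',a)
```

```text
False
0.01205170196142174 [ 0.54293282 -0.14371042  0.0071684 ] [-1.12486706  0.0304597   2.27266672]
False
False
0.012303626687041169 [ 0.57660433 -0.02333523  0.07772126] [ 0.11392307 -0.54395269 -1.4274494 ] 17.6583
```

View pics/lift.png

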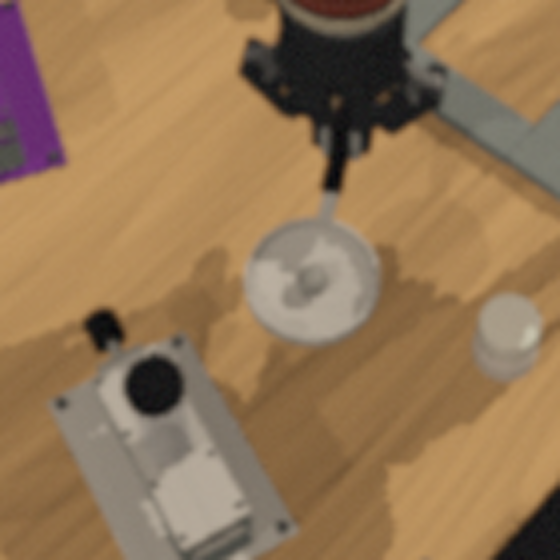

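One ball is in the dish, in the middle at about (315,275), and the rim is centred at (312,281). I'll measure the dish centre relative to the TCP, and the tilt.

Run:
```python
from h import *
o=observe();e=o['eef_pos'];h=2.15
pr=px2w('scene',[(312/4+195-.4,281/4+190-.4)],z=.095)[0]
print('scene centre',pr,'radius',(pr-e)[:2]@-u(h),'lat',(pr-e)[:2]@u(h+np.pi/2))
W=cloud('scene',np.load('/tmp/scene.npz')['d'])
c=e[:2]-.106*u(h); r=np.hypot(W[...,0]-c[0],W[...,1]-c[1]); 
q=W[(r<.046)&(W[...,2]>.07)]; a=np.c_[q[:,:2]-c,np.ones(len(q))]
k=(np.hypot(*(q[:,:2]-c).T)>.016)
print('pts',len(q),'plane',np.linalg.lstsq(a[k],q[k,2],rcond=None)[0],'centroid',q.mean(0),'expected',c)
```

```text
scene centre [ 0.63820125 -0.11204954  0.095     ] radius 0.10795203284322395 lat -0.0029345395577708828
pts 1131 plane [-2.5472832   2.39807497  0.13013074] centroid [ 0.62766845 -0.10317391  0.16599969] expected [ 0.63467687 -0.11202213]
```

Run:
```python
from h import *
S=np.array([.576,.1752]);R=.1065
e=observe()['eef_pos'];c=e[:2]-R*u(2.15)
W=cloud('scene',np.load('/tmp/scene.npz')['d'])
q=W[(np.hypot(W[...,0]-c[0],W[...,1]-c[1])<.043)&(W[...,2]>.08)&(W[...,2]<.112)]
print('tilt',np.linalg.lstsq(np.c_[q[:,:2]-c,np.ones(len(q))],q[:,2],rcond=None)[0])
# things near the focus, stand frame, z>.04
q=W[W[...,2]>.03]; d=q[:,:2]-S; xs=np.c_[d@u(SY),d@u(SY+np.pi/2),q[:,2]]
m=(abs(xs[:,0]-.03)<.12)&(abs(xs[:,1])<.1)&(xs[:,2]<.3); xs=xs[m]
i=np.argsort(np.linalg.norm(xs-[0,0,.09],axis=1))[:300:30]; print('near focus',np.round(xs[i],3).tolist())
hF=np.pi+SY; Cf=S-.12*u(SY)
pf=Cf+R*u(hF); print(pf)
move_l([*pf,.0785],feed=.1,rotation=down(hF-np.pi/2))
print(observe()['eef_pos'],observe()['time_s'])
p,d=snap('scene'); save('front',p,(250,120,410,260),4)
```

```text
tilt [ 0.00011816 -0.00752003  0.0875473 ]
near focus [[0.063, -0.002, 0.188], [0.089, -0.016, 0.182], [0.074, 0.003, 0.209], [0.125, -0.031, 0.191], [0.098, -0.031, 0.221], [0.107, -0.072, 0.201], [0.106, -0.073, 0.205], [0.091, 0.023, 0.238], [0.105, -0.031, 0.23], [0.112, -0.066, 0.215]]
[0.34973545 0.16487518]
[0.34989261 0.16475179 0.07850035] 20.8083
```

View pics/front.png

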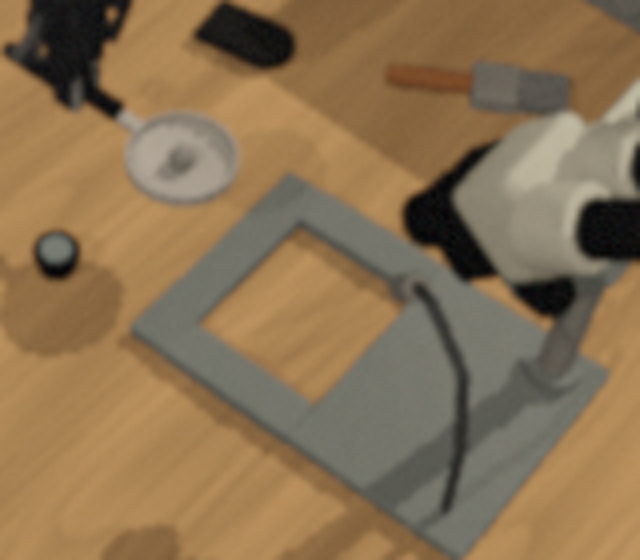

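The dish is level with the ball in the middle at (182,158), and the lamp tip at (410,287) is well clear. I'll cross-check the stand pose with this view, then insert.

Run:
```python
from fit import *
P=[(-.092,.1,.012),(-.092,-.1,.012),(-.055,.065,.012),(-.055,-.065,.012),(.055,-.065,.012)]
o2=('scene',P,cp([(291,177),(133,328),(300,222),(200,322),(312,402)],250,120,4))
Sx=[(.055,.065,.012),(.055,-.065,.012),(-.055,-.065,.012),(-.055,.065,.012),(-.092,.1,.012),(-.092,-.1,.012)]
o1=('top',Sx,cp([(112,262),(308,258),(313,428),(112,428),(57,487),(367,478)],185,120))
print(*fit([o2],[.575,.175,.045])); x=fit([o1,o2],[.575,.175,.045])[0]; print(x)
S=x[:2];SY=x[2];R=.1065
assert np.hypot(*(S-[.576,.1752]))<.008
hF=np.pi+SY
move_l([*(S+R*u(hF)),.0785],feed=.07,rotation=down(hF-np.pi/2)); hold(1.3)
o=observe();print(o['eef_pos'],o['ft_force'],o['time_s'])
np.savetxt('/tmp/S.txt',x)
p,d=snap('scene'); save('f2',p,(250,120,410,260),4)
pr=px2w('scene',[w2px('scene',[[*S,.09]])[0]],z=.09); print((w2px('scene',[[*S,.09]])[0]-[250,120])*4)
```

```text
[0.58257896 0.17698904 0.04847344] [[0.2, -1.6], [-1.0, -0.2], [0.6, -0.4], [-0.7, 0.6], [0.9, 1.1]]
[0.57836178 0.17647343 0.04970269]
[0.47199075 0.17119993 0.07849118] [ 0.05626617 -0.83940521 -0.31351625] 24.0583
[312.9050999  241.84087425]
```

View pics/f2.png

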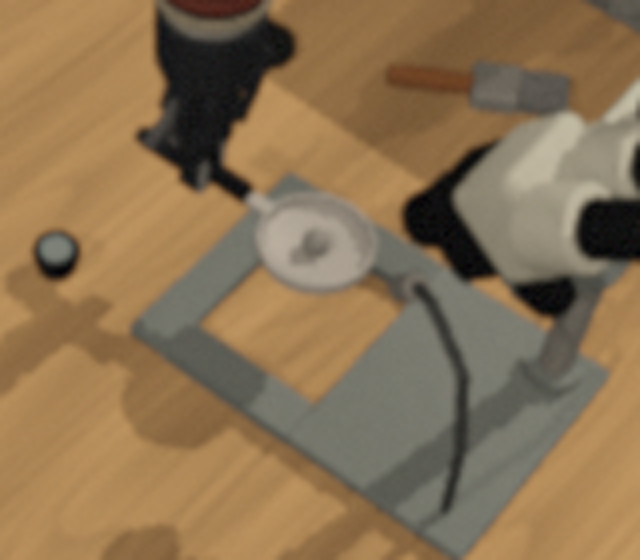

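The ball at (317,241) matches the projected focus at (313,242). Next is the quarter turn about the dish's axis, handle to the left, in small arc steps.

Run:
```python
from h import *
x=np.loadtxt('/tmp/S.txt');S=x[:2];SY=x[2];R=.1065
for i in range(1,10):
    h=np.pi+SY-i*np.pi/18
    if move_l([*(S+R*u(h)),.0785],feed=.045,rotation=down(h-np.pi/2),max_force=12): print('stopped',i);break
hold(1)
o=observe();print(o['eef_pos'],S+R*u(np.pi/2+SY),o['ft_force'],o['opening'],o['time_s'])
p,d=snap('scene'); save('end',p,(250,100,410,240),4)
print((w2px('scene',[[*S,.09]])[0]-[250,100])*4)
W=cloud('scene',d); q=W[(np.hypot(W[...,0]-S[0],W[...,1]-S[1])<.04)&(W[...,2]>.08)&(W[...,2]<.11)]
print('tilt',np.linalg.lstsq(np.c_[q[:,:2]-S,np.ones(len(q))],q[:,2],rcond=None)[0])
```

```text
[0.5730796  0.28284432 0.07847642] [0.57307063 0.28284191] [-0.24738941 -0.11567492 -1.2803322 ] 0.01231772828005649 30.2083
[312.9050999  321.84087425]
tilt [-0.01248546 -0.04147601  0.08820098]
```

View pics/end.png

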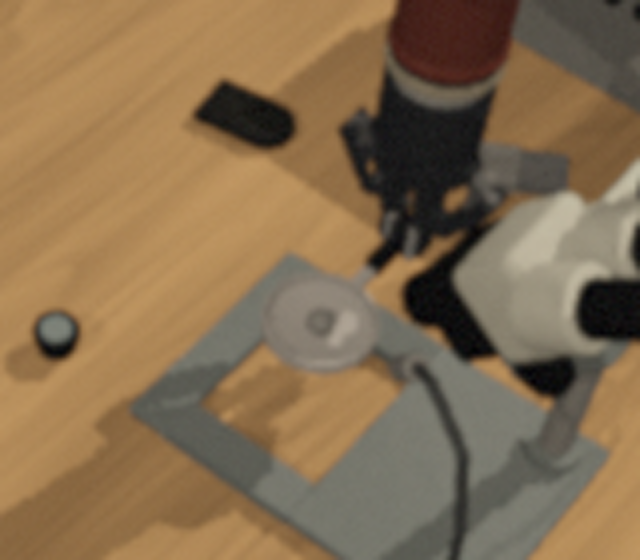

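The ball at (321,321) is in the dish's middle, about 4 mm from the projected focus at (313,322). The handle is square to the left and nothing touches, so I hand in.

```bash
python3 -c "
from plant import *
job_done(); print(observe()['time_s'])"
```

```text
the job is handed in; nothing more can be done
the job is handed in; nothing more can be done
```

The task ran to the end without a fault and I handed it in at about 30 s of the 64 s allowed; no verdict is reported.

- **Ball:** I pulled the silver dispenser's slide 39.9 mm and guided it home before letting go. One ball dropped, and it showed in the middle of the dish in every picture after the lift.
- **First hold:** I took the dish by its handle, slid it out to the dispenser's left, and held it 1.3 s at the focus with the handle to the stand's open front. The ball showed about 1 px from the projected focus.
- **Quarter turn:** I turned the dish about its own axis so the handle points to the stand's left, and finished holding it there. None of the turn's contact guards stopped the arm.

**Last checks:**
- The arm stood at its target to within 0.1 mm and the grip was steady at 12.3 mm opening.
- The ball was about 2 px (roughly 4 mm) from the projected focus, against a limit of 22 mm.
- Tilt from the depth image was about 0.04 rad, a noisy reading, against a limit of 0.12.

**Disagreement:** the two cameras' positions for the stand and dispenser differed by about 4–8 mm in x. I used a fit to both, which stays inside the tolerances.

**Not checked:** I had no direct reading of the slide or the spare balls. In the pictures the knob looked home, and the bystanders I could see had not moved. I did not compare every bystander with its starting place.

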